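Turn a wet painted bowl to the painter and point out the chip in its rim

ROBOT

A 7-joint arm with a two-finger parallel gripper is mounted at the origin on the work surface. World frame = base frame: x ahead of the robot, y to its left, z up, the work surface at z = 0. Lengths are in m, angles in rad, forces in N, time in s.
With the tool pointing down it reaches from about 0.425 to 0.95 m from the base axis. Payload 4.7 kg.
Tool frame: the origin (TCP) lies between the finger pads; the fingertips stand 19 mm ahead of it and the grasp point (between the pads) is the TCP; z points along the fingers, y is the line along which they close (so a half turn about z gives the same grasp; the last joint's range is limited). The gripper opens to 85 mm and grips with 20 to 120 N. Pads are 22 mm wide; open, the fingers measure 114 mm over their backs; the gripper's body (76 mm by 85 mm) begins 54 mm behind the grasp point. The pads swing forward as they close: fully open they stand 13 mm farther back than shut.
Start: joints at [-1.206, 0.469, -0.049, 1.532, 0.024, 1.141, -0.082], TCP at [0.259, 0.623, 0.25] pointing down, gripper open.
Joint ranges: [-2.59, 2.59], [-0.33, 1.99], [-1.39, 1.29], [0.1, 2.45], [-1.04, 4.18], [0.21, 1.99], [-2.66, 2.66]. Speed limits (rad/s): [2.57, 2.57, 3.14, 3.14, 3.14, 3.14, 3.14].

INTERFACE

Orientations are given as a unit quaternion [w, x, y, z].
In Python, from station import telemetry, imaging, hand_in gives the robot as it stands. The module is installed in compiled form; this text tells all that it offers.
- The arm moves only by the tool play_rows, never from a script. Its argument "plan" is a list that holds one entry, the list of rows, each a list of 5 numbers: the finger opening in mm, from 0 to 85.4, then the shift along the tool's x, y, z in mm, then the turn about the tool's z in degrees. A call has 1 to 8 rows; each row shifts and turns the commanded pose from where the row before left it, along the tool's axes as they then stand; what a row does not reach is not made up. A row lasts 1/8 s, in which the tool goes at most 62.5 mm and 10.7 degrees, less where a joint would pass 70% of its speed; a pose out of reach is approached as far as the arm can. A call with a gripper value outside its range is refused whole. The fingers move at their own pace and stop on an object; "squeeze" is the grip in N (left out, the last holds). Time passes only in rows, so rows that do not move let the fingers close. It gives the time, the measured TCP pose, the force, the opening and the grip force at its end, in the units of the state.
- telemetry.sense(): the state, without advancing time (a new reading comes with each control period).
- imaging.read_camera(name): name is "scene" or "top"; returns a dict with "image" (480x640x3 uint8, blue, green, red), "range_z" (480x640 float32, m along the optical axis (not along the pixel's ray), 0 where there is no reading), "mtx" (3x3 intrinsics, pixels), "position" and "orientation" of the camera in the world. Camera axes: x right, y up, looking along -z (the intrinsics and any distortion apply to the point x, -y, -z); pixel columns grow to the right and rows downward; lengths in m; the calibration is good to about 2 mm. A picture is of the moment at which its call begins.
- hand_in(): hands the job in; it is judged then, once.
The state is a dict: "t": time; "joint_positions": joint angles; "joint_vel": joint speeds; "effort": joint torques, N m; "tcp_pos": TCP position; "ee_rot": TCP orientation; "force": force on the tool from outside, world axes, zero at the start; "moment": the same for the moment, N m; "grip_width": finger opening in m; "finger_force": force on a finger pad.
Only numpy, scipy, OpenCV 4.12 (cv2) and the standard library are available. Lean on these libraries where they do the work, as an engineer would, in place of code of your own. Each camera call takes 0.05 s, during which the arm holds its last target. There are 200 camera calls.

TASK

The bowl standing on the turntable has just been painted and is still wet, so nothing may touch it: gently push the turntable's square board round by its edge until the chip broken out of the bowl's rim faces straight across the table, away from the robot, to where the painter stands. Then point the chip out to the painter: bring the fingertips straight above it, about two centimetres over the rim and touching nothing, stay there for a couple of seconds, and finish still pointing. Leave the jar, the small bowl, the brush and the filling knife where they are.

Things in the scene. Friction and masses are not known exactly. Their poses are not given: they have to be found in the camera images.
- turntable: tabletop modelling turntable, its cast foot fixed to the table: a round iron foot 176 mm across, a column, and a bearing that carries the square board. Origin on the turning axis at table height; its x axis always points straight across the table away from the robot (the painter's direction), z up. It does not turn; only the board does
- board (a joint): angle of the turntable's board about the upright axis, rad, growing counter-clockwise seen from above; at 0 the board's edges lie along the turntable's x and y. It turns both ways without stops, a light stiff bearing (about 1 N at a corner moves it) that stays where it is left and does not coast
- board_top (a point): centre of the top face of the turntable's square plywood board, on the turning axis, 90 mm above the table; it turns with the board. The board is 220 by 220 mm and 24 mm thick, so its edge faces span heights 66 to 90 mm and its corners sweep a circle of 156 mm radius; its edges lie along the point's x and y
- bowl: blue painted plaster bowl, loose, standing on the middle of the turntable's board and carried round with it by friction: flared, 170 mm across the rim, 62 mm high, wall 9 mm, foot 85 mm across, 0.3 to 0.65 kg. Origin at the centre of its underside, z up; its x axis points from the centre to the chip. Wet: the robot must not touch it
- chip (a point): the chip in the bowl's rim: a gap about 45 mm wide along the rim and 26 mm deep. The point lies in the middle of the gap at the level of the unbroken rim, 80.5 mm out from the bowl's axis and 152 mm above the table
- jar: bystander: closed jar of blue paint with a white cap, 72 mm across, 85 mm high; origin at the centre of its underside
- small_bowl: bystander: small white plaster bowl with a whole rim, 100 mm across, 45 mm high; origin at the centre of its underside
- brush: bystander: flat paint brush lying on the table, 200 mm long along its x, 42 mm wide, 20 mm high; origin at the middle of its underside
- filling_knife: bystander: filling knife with a wooden handle lying on the table, 240 mm long along its x, 65 mm wide, 20 mm high; origin at the middle of its underside

How it is judged:
On the way, in this order (a step that is already met when the one before it is completed fails the run):
1. the bowl has been turned: its chip faces across the table away from the robot, within about 25 degrees, and the board has come to rest (x of chip in the frame of turntable above 0.05 m and y of chip in the frame of turntable between -0.034 and 0.034 m and angular speed of bowl below 0.05 rad/s), for 0.3 s.
2. the tool point is held just above the chip, nothing touched, for 1.5 s (horizontal distance between the grasp point and chip below 0.022 m and z of the grasp point in the frame of chip between 0.012 and 0.06 m and contact force between the fingers and anything else below 0.2 N), for 1.5 s.
At the end, for the whole second after the job is handed in: the bowl stands at rest on the board with its chip facing straight across the table away from the robot (within about 25 degrees), and the tool is still pointing at the chip: its grasp point straight above the gap (within 22 mm sideways, 12 to 60 mm above the rim), touching nothing (all of step 1 and horizontal distance between the grasp point and chip below 0.022 m and z of the grasp point in the frame of chip between 0.012 and 0.06 m and horizontal distance between bowl and turntable below 0.025 m and z of bowl in the frame of turntable below 0.095 m and angle between bowl's own z axis and vertical below 0.05 rad).
It fails at once if the robot touches the wet bowl (contact force between any of the fingers, the arm and bowl above 0.1 N).
It fails at once if the bowl is lifted off the board, tipped or shifted more than 25 mm off its middle (z of bowl in the frame of turntable above 0.1 m or angle between bowl's own z axis and vertical above 0.15 rad or horizontal distance between bowl and turntable above 0.025 m).
It fails at once if the board is flung round (faster than 2.5 rad/s) (velocity of joint board above 2.5 rad/s or velocity of joint board below -2.5 rad/s).
It fails at once if the jar, small bowl, brush or filling knife is moved more than 15 mm (distance of any of jar, small_bowl, brush, filling_knife from where it was at the start of the episode above 0.015 m).
It also fails if it takes over 58 s, if anything falls off the work surface, if the arm or the gripper's body presses on something with over 40 N, if the wrist force passes 120 N, or if a joint passes its speed limit or range.

## Working session

There is one attempt and no reset: what is moved stays moved. The work goes in short steps, Python scripts to look and compute and a tool call to move; the robot and the scene stay as the last step left them, time stands still between calls to the robot, and variables do not carry over. Pictures are saved under pics/ and viewed, at most 10 in all, crops included, and the job is handed in when it is done.

Besides the shell and the picture viewer there is one more tool, called after "Call:" as name(argument=value, ...) on one line, values as JSON. play_rows: Moves the arm, as the interface text tells. Its arguments: {"type":"object","properties":{"plan":{"type":"array"},"squeeze":{"type":"number"}},"required":["plan"]}

```bash
mkdir -p pics; cat > h.py <<'E'
import numpy as np, cv2
from scipy.spatial.transform import Rotation as R
from station import telemetry, imaging, hand_in
def cloud(c):
    z=c["range_z"]; K=c["mtx"]; v,u=np.mgrid[0:480,0:640]
    P=np.stack([(u-K[0,2])/K[0,0]*z,-(v-K[1,2])/K[1,1]*z,-z],-1)
    w,x,y,q=c["orientation"]
    return P@R.from_quat([x,y,q,w]).as_matrix().T+c["position"]
E
python3 - <<'E'
from h import *
s=telemetry.sense()
print({k:np.round(s[k],3) for k in("t","tcp_pos","ee_rot","force","grip_width")})
for n in("top","scene"):
    c=imaging.read_camera(n); cv2.imwrite(f"pics/{n}0.png",c["image"]); np.save(n+"0.npy",cloud(c)); print(n,np.round(c["position"],3),np.round(c["orientation"],3))
E
```

```text
{'t': np.float64(0.0), 'tcp_pos': array([0.259, 0.623, 0.249]), 'ee_rot': array([-0.   ,  0.196,  0.981, -0.001]), 'force': array([-0.787,  0.456,  0.185]), 'grip_width': np.float64(0.086)}
top [ 0.478 -0.018  1.464] [-0.704 -0.032  0.013  0.71 ]
scene [1.248 0.384 0.671] [0.449 0.221 0.397 0.769]
```

View pics/top0.png

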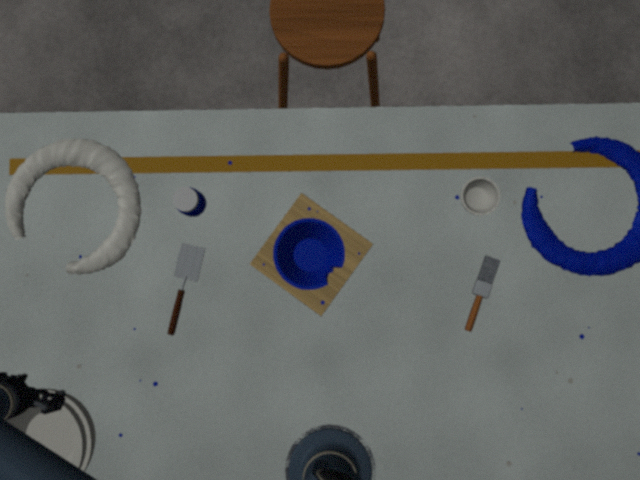

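View pics/scene0.png

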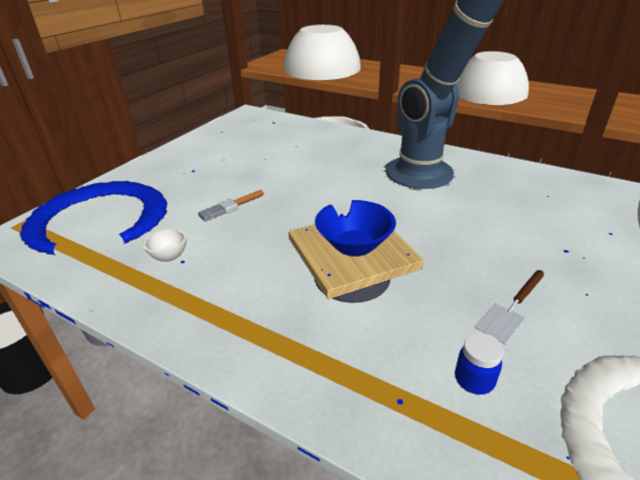

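The top view has image up as +x and left as +y. The board corners are at about (303,193), (373,243), (323,316) and (251,263), and the chip is at about (335,274), facing the robot and to its right. The jar is at (190,202), the knife at (185,290), the brush at (482,293) and the small bowl at (480,196).

```bash
python3 - <<'E'
from h import *
P=np.load("top0.npy")
img=cv2.imread("pics/top0.png").astype(int)
c=imaging.read_camera("top");K=c["mtx"];w,x,y,q=c["orientation"];Rm=R.from_quat([x,y,q,w]).as_matrix()
def px(u,v,h):
    d=Rm@np.array([(u-K[0,2])/K[0,0],-(v-K[1,2])/K[1,1],-1]); return (c["position"]+d*(h-c["position"][2])/d[2])
# board top
Z=P[...,2]; v,u=np.mgrid[0:480,0:640]
m=(abs(Z-.09)<.012)&(u>230)&(u<400)&(v>170)&(v<340)
m&=~((img[...,0]>img[...,2]+20))
r=cv2.minAreaRect(P[m][:,:2].astype(np.float32)); print("board",r,Z[m].mean(),m.sum())
for p in[(303,193),(373,243),(323,316),(251,263)]: print(px(*p,.09).round(4))
# rim
m=(Z>.145)&(Z<.165)&(u>250)&(u<370)&(v>200)&(v<310)
X=P[m][:,:2]; (cx,cy),rr=cv2.minEnclosingCircle(X.astype(np.float32)); 
from scipy.optimize import least_squares
s=least_squares(lambda p:np.hypot(*(X-p[:2]).T)-p[2],[cx,cy,.08],loss='soft_l1',f_scale=.003).x; print("rim",s,m.sum())
a=np.degrees(np.arctan2(X[:,1]-s[1],X[:,0]-s[0])); h=np.histogram(a,36,(-180,180))[0]; print(h)
print("chip px",px(335,272,.152))
for n,p,hh in[("jar",(190,202),.085),("sb",(480,196),.045),("knife1",(192,245),0),("k2",(171,333),.02),("br",(490,257),.0),("br2",(469,330),.02),("tape",(10,166),0),("tape2",(600,160),0),("edge",(10,113),0),("edge2",(630,104),0)]: print(n,px(*p,hh).round(3))
E
```

```text
board ((0.551944375038147, 0.04114025831222534), (0.22025424242019653, 0.22050467133522034), 53.67787551879883) 0.09081489778066862 3914
[0.7033 0.0597 0.09  ]
[ 0.5768 -0.1126  0.09  ]
[0.3984 0.0121 0.09  ]
[0.5299 0.1895 0.09  ]
rim [0.54885538 0.04362847 0.07812204] 1144
[33 31 32 10  0  0 17 33 33 36 32 36 37 31 34 35 34 37 36 36 40 35 35 32
 38 34 35 41 33 35 35 36 36 34 37 35]
chip px [ 0.50480105 -0.01821887  0.152     ]
jar [0.685 0.344 0.085]
sb [ 0.698 -0.389  0.045]
knife1 [0.582 0.36  0.   ]
k2 [0.353 0.408 0.02 ]
br [ 0.544 -0.423  0.   ]
br2 [ 0.357 -0.359  0.02 ]
tape [0.801 0.857 0.   ]
tape2 [ 0.796 -0.716  0.   ]
edge [0.947 0.861 0.   ]
edge2 [ 0.945 -0.8    0.   ]
```

Chip at about -131° and board face normals at 53.7° + k·90°. The plan is a single CCW sweep of about 131°, pushing the robot-right face near its corner with the closed fingertips and turning the tool along with the board. First I move to the stand-off point.

Call:
play_rows(plan=[[[0,-34,-36,0,0],[0,-34,-36,0,0],[0,-34,-36,0,0],[0,-34,-36,0,0],[0,-34,-36,0,0],[0,-34,-36,0,0],[0,-34,-36,0,0],[0,-34,-36,0,0]]])

```text
t: 1.15
tcp_pos: [0.3999, 0.2514, 0.2503]
ee_rot: [0.0, 0.196, 0.981, 0.0]
force: [0.7, 0.1, -0.2]
grip_width: -0.0001
finger_force: 0.0
```

Call:
play_rows(plan=[[[0,-34,-36,0,0],[0,-34,-36,0,0],[0,-34,-36,0,0],[0,-34,-36,0,0],[0,-34,-36,0,0],[0,-34,-36,0,0],[0,-34,-36,0,0],[0,-34,-36,0,0]]])

```text
t: 2.15
tcp_pos: [0.5406, -0.1186, 0.2502]
ee_rot: [-0.0, 0.195, 0.981, 0.0]
force: [0.9, 0.7, 0.0]
grip_width: 0.0001
finger_force: 0.0
```

Call:
play_rows(plan=[[[0,0,0,0,10],[0,0,0,0,10],[0,0,0,0,10],[0,0,0,0,10],[0,0,0,0,10],[0,0,0,0,10],[0,0,0,0,10],[0,0,0,0,10]]])

```text
t: 3.15
tcp_pos: [0.5401, -0.1171, 0.25]
ee_rot: [-0.0, 0.782, 0.623, -0.0]
force: [-0.3, 0.5, -0.1]
grip_width: 0.0001
finger_force: 0.0
```

Call:
play_rows(plan=[[[0,0,0,0,10],[0,0,0,0,10],[0,0,0,0,3.7],[0,0,0,0,0]]])

```text
t: 3.65
tcp_pos: [0.5402, -0.1171, 0.25]
ee_rot: [-0.0, 0.892, 0.452, -0.0]
force: [0.0, -0.0, -0.3]
grip_width: -0.0001
finger_force: 0.0
```

Call:
play_rows(plan=[[[0,-4,6,30,0],[0,0,0,40,0],[0,0,0,40,0],[0,0,0,30,0],[0,0,0,12,0],[0,0,0,0,0],[0,0,0,0,0]]])

```text
t: 4.53
tcp_pos: [0.5437, -0.1243, 0.0995]
ee_rot: [0.001, 0.892, 0.452, 0.001]
force: [0.3, 0.2, 0.4]
grip_width: -0.0001
finger_force: 0.0
```

Call:
play_rows(plan=[[[0,4,0,0,0],[0,4,0,0,0],[0,4,0,0,0],[0,0,0,0,0]]])

```text
t: 5.03
tcp_pos: [0.5502, -0.1138, 0.0983]
ee_rot: [-0.0, 0.892, 0.452, 0.0]
force: [-0.1, -0.3, 0.3]
grip_width: -0.0001
finger_force: 0.0
```

```bash
python3 - <<'E'
from h import *
a=imaging.read_camera("scene")["image"][170:330,230:470]; cv2.imwrite("pics/s1.png",cv2.resize(a,None,fx=3,fy=3))
print(telemetry.sense()["force"].round(2))
E
```

```text
[0.06 0.79 0.28]
```

View pics/s1.png

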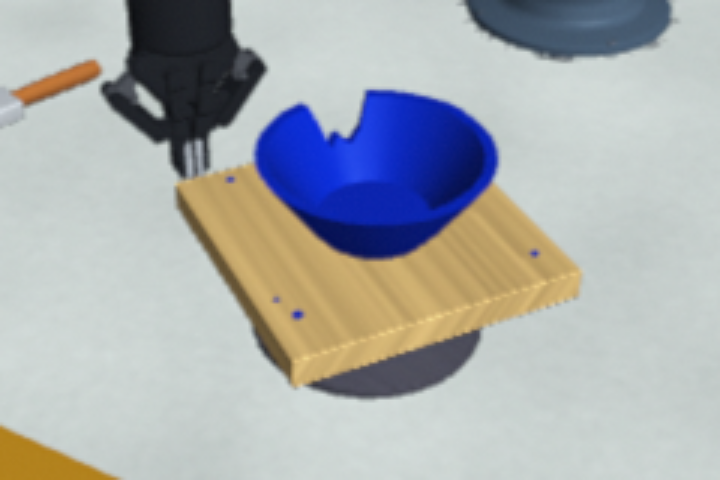

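The closed fingers stand just off the board's edge near its left corner (crop ~(190,165)), well clear of the bowl. Next I make gentle contact and start sweeping slowly.

Call:
play_rows(plan=[[[0,2,0,0,0],[0,2,0,0,0],[0,1.5,0,0,0],[0,3.2,4.2,0,-2],[0,3.2,4.2,0,-2],[0,6.6,8.2,0,-4],[0,6.6,8.2,0,-4],[0,0,0,0,0]]])

```text
t: 6.08
tcp_pos: [0.5856, -0.1063, 0.0983]
ee_rot: [0.0, 0.84, 0.543, 0.001]
force: [-0.1, -0.7, 0.2]
grip_width: 0.0001
finger_force: 0.0
```

```bash
cat >> h.py <<'E'
from scipy.optimize import least_squares
def look(C=(.552,.0415)):
    c=imaging.read_camera("top"); P=cloud(c); img=c["image"].astype(int); Z=P[...,2]
    near=np.hypot(P[...,0]-C[0],P[...,1]-C[1])
    blue=img[...,0]>img[...,2]+40
    m=(abs(Z-.09)<.008)&(near<.165)&(img[...,2]>img[...,0]+20)
    b=cv2.minAreaRect(P[m][:,:2].astype(np.float32))
    X=P[(Z>.145)&(Z<.165)&blue&(near<.11)][:,:2]
    s=least_squares(lambda p:np.hypot(*(X-p[:2]).T)-p[2],[*C,.08],loss='soft_l1',f_scale=.003).x
    h=np.histogram(np.degrees(np.arctan2(X[:,1]-s[1],X[:,0]-s[0])),72,(-180,180))[0]
    t=telemetry.sense(); w,x,y,q=t["ee_rot"]; yaw=2*np.arctan2(y,x); d=t["tcp_pos"][:2]-C
    X_=np.array([np.cos(yaw),np.sin(yaw)]);Y_=np.array([np.sin(yaw),-np.cos(yaw)])
    print("t",t["t"],"board",np.round(b[0],4),np.round(b[1],3),round(b[2],1),"rim",s.round(4),"low bins",[(int(-180+5*i),int(h[i])) for i in np.where(h<9)[0]])
    print("tcp",t["tcp_pos"].round(4),"yaw",np.degrees(yaw).round(1),"rel x,y mm",(1000*d@X_).round(1),(1000*d@Y_).round(1),"F",t["force"].round(1))
    return c
E
python3 -c "
from h import *
look()"
```

```text
t 6.125 board [0.5588 0.0568] [0.186 0.22 ] 66.0 rim [0.5485 0.0433 0.0772] low bins [(-140, 7), (-135, 0), (-130, 0), (-125, 0), (-120, 0), (-115, 0), (-110, 0), (-105, 4), (-100, 4)]
tcp [ 0.5849 -0.1064  0.0982] yaw 65.7 rel x,y mm -121.3 90.8 F [ 0.3 -1.1 -0.5]
```

The board follows exactly (12° turned). I continue the sweep.

Call:
play_rows(plan=[[[0,3.2,4.2,0,-2],[0,6.6,8.2,0,-4],[0,6.6,8.2,0,-4],[0,6.6,8.2,0,-4],[0,6.6,8.2,0,-4],[0,6.6,8.2,0,-4],[0,6.6,8.2,0,-4],[0,3.2,4.2,0,-2]]])

```text
t: 7.12
tcp_pos: [0.6503, -0.0741, 0.0983]
ee_rot: [0.0, 0.683, 0.73, -0.0]
force: [-0.8, -1.9, -0.8]
grip_width: -0.0001
finger_force: 0.8
```

```bash
python3 -c "
from h import *
look()"
```

```text
t 7.175 board [0.5526 0.0436] [0.22  0.217] 3.8 rim [0.5478 0.0415 0.0773] low bins [(-180, 0), (-175, 0), (-170, 0), (-165, 0), (-160, 0), (-155, 0), (-150, 0), (-145, 0), (-140, 0), (-135, 0), (-130, 0), (-125, 0), (-120, 0), (-115, 0), (-110, 0), (-105, 0), (-100, 0), (-95, 0), (-90, 0), (-85, 0), (-80, 0), (-75, 0), (-70, 0), (-65, 0), (-60, 0), (-55, 0), (-50, 0), (-45, 0), (-40, 6), (175, 0)]
tcp [ 0.6508 -0.0736  0.0983] yaw 93.9 rel x,y mm -121.5 90.7 F [ 1.7 -0.7 -0.3]
```

Call:
play_rows(plan=[[[0,3.2,4.2,0,-2],[0,6.6,8.2,0,-4],[0,6.6,8.2,0,-4],[0,6.6,8.2,0,-4],[0,6.6,8.2,0,-4],[0,6.6,8.2,0,-4],[0,6.6,8.2,0,-4],[0,6.6,8.2,0,-4]]])

```text
t: 8.18
tcp_pos: [0.6949, -0.0099, 0.0984]
ee_rot: [0.001, 0.47, 0.882, 0.0]
force: [2.8, -1.4, -1.7]
grip_width: 0.0002
finger_force: 1.3
```

Call:
play_rows(plan=[[[0,6.6,8.2,0,-4],[0,6.6,8.2,0,-4],[0,6.6,8.2,0,-4],[0,6.6,8.2,0,-4],[0,6.6,8.2,0,-4],[0,6.6,8.2,0,-4],[0,3.2,4.2,0,-2],[0,0,0,0,0]]])

```text
t: 9.18
tcp_pos: [0.702, 0.0587, 0.0986]
ee_rot: [0.0, 0.261, 0.965, 0.001]
force: [1.5, -0.7, 0.6]
grip_width: -0.0001
finger_force: 0.8
```

```bash
python3 -c "
from h import *
look()
a=imaging.read_camera('scene')['image'][130:330,210:510]; cv2.imwrite('pics/s2.png',cv2.resize(a,None,fx=2.5,fy=2.5))"
```

```text
t 9.225 board [0.552  0.0414] [0.22  0.219] 59.9 rim [0.5489 0.0375 0.0768] low bins [(-180, 0), (-175, 0), (-50, 1), (-45, 0), (-40, 0), (-35, 0), (-30, 0), (-25, 0), (-20, 7), (-10, 1), (-5, 0), (0, 0), (5, 0), (10, 0), (15, 0), (20, 0), (25, 0), (30, 0), (35, 0), (40, 0), (45, 0), (50, 0), (55, 0), (60, 0), (65, 0), (70, 0), (75, 0), (80, 0), (85, 0), (90, 0), (95, 0), (100, 0), (105, 0), (110, 0), (115, 0), (120, 0), (125, 0), (130, 0), (135, 0), (140, 0), (145, 0), (150, 0), (155, 0), (160, 0), (165, 0), (170, 0), (175, 0)]
tcp [0.7016 0.0581 0.0985] yaw 149.7 rel x,y mm -120.8 89.8 F [1.3 0.2 1.7]
```

View pics/s2.png

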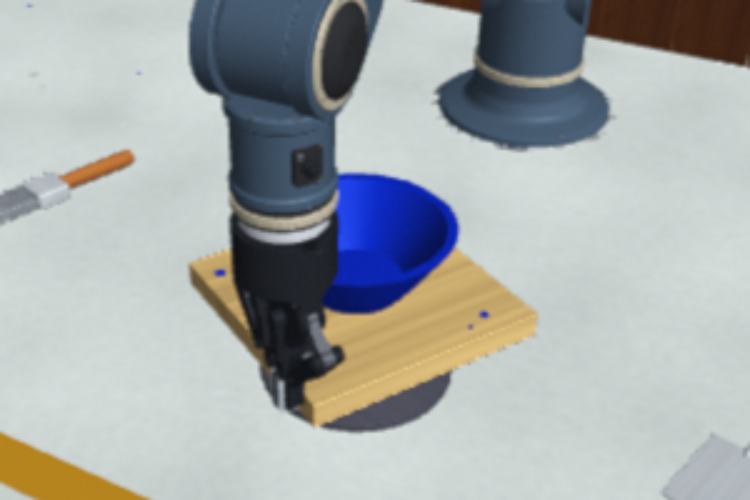

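The board has turned 96°, and the finger is still near the same corner (crop ~(290,395)), clear of the bowl. The chip gap spans about -50..-19°, so ~34° remain.

Call:
play_rows(plan=[[[0,3.2,4.2,0,-2],[0,6.6,8.2,0,-4],[0,6.6,8.2,0,-4],[0,6.6,8.2,0,-4],[0,6.6,8.2,0,-4],[0,6.6,8.2,0,-4],[0,6.6,8.2,0,-4],[0,6.6,8.2,0,-4]]])

```text
t: 10.28
tcp_pos: [0.6728, 0.1309, 0.0984]
ee_rot: [-0.0, 0.001, 1.0, 0.0]
force: [1.4, -0.5, 0.5]
grip_width: -0.0
finger_force: 0.9
```

Call:
play_rows(plan=[[[0,3.2,4.2,0,-2],[0,3.2,4.2,0,-2],[0,0,0,0,0],[0,-5,0,0,0],[0,-20,0,0,0],[0,-30,0,0,0],[0,0,0,-40,0],[0,0,0,-50,0]]])

```text
t: 11.28
tcp_pos: [0.7208, 0.1416, 0.1869]
ee_rot: [-0.002, -0.032, 0.999, -0.001]
force: [0.7, 1.4, -0.1]
grip_width: 0.0003
finger_force: 0.0
```

Call:
play_rows(plan=[[[0,-40,0,-30,0],[0,-50,0,0,0],[0,-40,0,0,0],[0,0,0,0,0]]])

```text
t: 11.78
tcp_pos: [0.8523, 0.1499, 0.2147]
ee_rot: [-0.001, -0.032, 0.999, -0.001]
force: [-0.2, 0.2, -0.8]
grip_width: -0.0
finger_force: 0.0
```

```bash
python3 -c "
from h import *
c=look()
cv2.imwrite('pics/t3.png',cv2.resize(c['image'][130:350,150:520],None,fx=2,fy=2))"
```

```text
t 11.825 board [0.5547 0.0078] [0.22  0.153] 4.9 rim [0.5514 0.0369 0.0771] low bins [(-15, 1), (-10, 0), (-5, 0), (0, 0), (5, 0), (10, 0), (15, 7), (35, 3), (40, 0), (45, 0), (50, 0), (55, 0), (60, 0), (65, 0), (70, 0), (75, 0), (80, 0), (85, 0), (90, 0), (95, 0), (100, 0), (105, 0), (110, 0), (115, 0), (120, 0), (125, 0), (130, 0), (135, 0), (140, 0), (145, 0), (150, 0)]
tcp [0.8512 0.1501 0.2157] yaw 183.7 rel x,y mm -305.5 89.2 F [-0.9 -0.3  0.6]
```

View pics/t3.png

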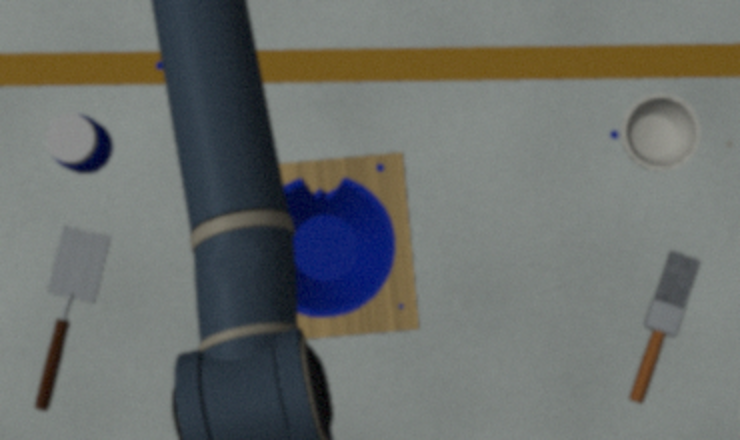

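The chip faces up-image (gap centre ~(323,188) in the crop), i.e. across the table at about +2°; the bystanders have not moved. Now I go above it.

Call:
play_rows(plan=[[[0,38,-16,0,0],[0,38,-16,0,0],[0,38,-16,0,0],[0,38,-16,0,0],[0,38,-15,0,0],[0,26,-10,0,0],[0,10,-5,0,0],[0,0,0,0,0]]])

```text
t: 12.82
tcp_pos: [0.6314, 0.0422, 0.2191]
ee_rot: [0.001, -0.032, 0.999, 0.0]
force: [0.4, -0.4, 1.0]
grip_width: -0.0002
finger_force: 0.0
```

Call:
play_rows(plan=[[[0,0,0,8,0],[0,0,0,8,0],[0,0,0,7,0],[0,0,0,0,0],[0,0,0,0,0]]])

```text
t: 13.45
tcp_pos: [0.6319, 0.0424, 0.1952]
ee_rot: [0.0, -0.033, 0.999, 0.0]
force: [0.0, -0.3, 0.5]
grip_width: 0.0
finger_force: 0.0
```

```bash
python3 -c "
from h import *
look()
c=imaging.read_camera('scene');P=cloud(c);i=c['image'].astype(int)
cv2.imwrite('pics/s4.png',cv2.resize(c['image'][130:330,230:470],None,fx=3,fy=3))
X=P[(i[...,0]>i[...,2]+40)&(abs(P[...,2]-.15)<.006)&(np.hypot(P[...,0]-.552,P[...,1]-.042)<.1)][:,:2]
s=least_squares(lambda p:np.hypot(*(X-p[:2]).T)-p[2],[.552,.042,.08],loss='soft_l1',f_scale=.003).x;print(s)
print(np.histogram(np.degrees(np.arctan2(X[:,1]-s[1],X[:,0]-s[0])),24,(-60,60))[0])"
```

```text
t 13.5 board [0.5522 0.0415] [0.22  0.219] 4.6 rim [0.5516 0.0381 0.0782] low bins [(-180, 0), (-175, 0), (-170, 0), (-165, 0), (-160, 0), (-155, 0), (-150, 0), (-145, 0), (-140, 6), (-30, 3), (-25, 0), (-20, 0), (-15, 0), (-10, 0), (-5, 0), (0, 0), (5, 0), (10, 0), (15, 0), (20, 0), (25, 0), (30, 0), (35, 0), (40, 0), (45, 0), (50, 0), (55, 0), (60, 2), (65, 5), (115, 8), (120, 3), (125, 0), (130, 0), (135, 0), (140, 0), (145, 0), (150, 0), (155, 0), (160, 0), (165, 0), (170, 0), (175, 0)]
tcp [0.632  0.0424 0.1955] yaw 183.7 rel x,y mm -79.9 -4.3 F [-0.5  0.2  0.2]
[0.55538442 0.03953082 0.07817401]
[10 12 10  8  7  8  8  8 14  0  0  0  0  0  0 10 13 20 14 16 12 16 14 14]
```

View pics/s4.png

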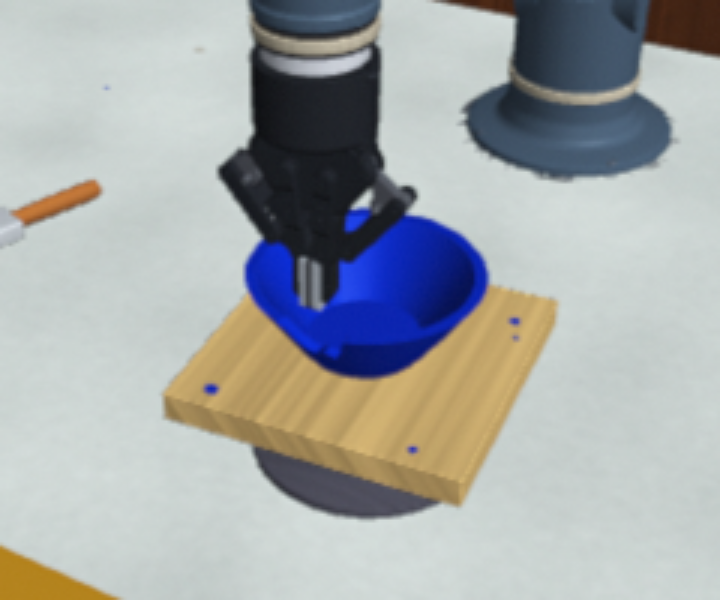

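The fingertips stand over the gap (tip at crop (312,305), gap centre ~(325,345) below it). The gap spans -15..15°, so it faces straight across. A small correction, then hold.

Call:
play_rows(plan=[[[0,-2,-2,3,0],[0,0,0,0,0],[0,0,0,0,0],[0,0,0,0,0],[0,0,0,0,0],[0,0,0,0,0],[0,0,0,0,0],[0,0,0,0,0]]])

```text
t: 14.55
tcp_pos: [0.6338, 0.0406, 0.1923]
ee_rot: [-0.0, -0.033, 0.999, 0.0]
force: [0.6, -0.3, 0.1]
grip_width: -0.0
finger_force: 0.0
```

Call:
play_rows(plan=[[[0,0,0,0,0],[0,0,0,0,0],[0,0,0,0,0],[0,0,0,0,0],[0,0,0,0,0],[0,0,0,0,0],[0,0,0,0,0],[0,0,0,0,0]]])

```text
t: 15.55
tcp_pos: [0.6338, 0.0405, 0.1923]
ee_rot: [-0.0, -0.033, 0.999, 0.0]
force: [-0.7, -0.4, -0.6]
grip_width: 0.0004
finger_force: 0.0
```

Call:
play_rows(plan=[[[0,0,0,0,0],[0,0,0,0,0],[0,0,0,0,0],[0,0,0,0,0],[0,0,0,0,0],[0,0,0,0,0],[0,0,0,0,0],[0,0,0,0,0]]])

```text
t: 16.55
tcp_pos: [0.6338, 0.0405, 0.1923]
ee_rot: [-0.0, -0.033, 0.999, 0.0]
force: [0.7, -0.1, -0.7]
grip_width: -0.0001
finger_force: 0.0
```

```bash
python3 -c "
from h import *
print(telemetry.sense()['tcp_pos']); print(hand_in())"
```

```text
[0.63383046 0.04053665 0.1922802 ]
the job is handed in; nothing more can be done
None
```

I turned the board about 131° by its edge, so the chip faces straight across the table to the painter. The fingertips held about 2 cm above the chip for over two seconds, touching nothing, and I handed the job in still pointing, at about 17 of the 58 s; no verdict came back.

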